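# Vent the filter station, then key its knurled collar home and hold it

### The job

On the filter station, first push the vent plunger all the way down through its stroke and let it spring back up. Then turn the knurled collar on the port until its hidden keyways drop over the pins, push it down fully home, flush on the white block, and finish with the gripper still holding it pushed home against its spring. Leave everything else on the bench where it is.

Things in the scene. Friction and masses are not known exactly. Their poses are not given: they have to be found in the camera images.
- station: the fixed filter station: base plate 300 x 140 x 8 mm, its origin at the centre of the underside, z up, +x along its length. A white port block (100 x 100 mm, top 50 mm above the bench) stands at x = -70 mm, a smaller grey valve block (50 x 60 mm) with the vent plunger at x = +70 mm.
- port (a point): centre of the flat top face of the white port block, on the port's upright axis; axes as the station's. From it rises a fixed spigot, 28 mm thick, 38 mm high, with three radial locating pins 120 degrees apart. The collar covers them: where the pins point cannot be seen and differs from run to run. A hidden sprung seat surrounds the spigot.
- collar_mid (a point): centre, half-way up, of the knurled aluminium collar: a loose round cap, 54 mm outside diameter, 48 mm high, closed flat top, 0.1 to 0.2 kg, sitting over the spigot with 1.5 mm side play; its side is free all round for a grasp from above. At the start it rests on the pins: centre 38 mm above port, a 14 mm gap between its lower rim and the white block.
- collar: the collar again, origin at the centre of its lower rim. Inside are 3 keyways, 120 degrees apart; turned 30 to 78 degrees clockwise from above they meet the pins (within 7 degrees) and it sinks 8 mm, by its weight or a light push, centre 30 mm above port. A push of 3 rising to 9 N then takes it 6 mm further: home, rim flush on the block, centre 24 mm above port. Let go, it springs up.
- vent_top (a point): centre of the top of the vent plunger's steel cap (26 mm across, 6 mm thick), which stands on a stem on the smaller grey valve block of the station; 80 mm above the bench at rest. It is pushed straight down, stroke 10 mm, against a spring (about 3 N at first, 8 N at the bottom), and comes back up by itself.
- vent (a joint): travel of the vent plunger in m: 0 up at rest, 0.010 pushed down to its stop
- vial: capped white plastic vial, 24 mm across, 42 mm high, standing on a corner of the station's base plate by the vent valve (origin: centre of its underside); a bystander
- spare_ring: spare black rubber ring, 32 mm across, 6 mm thick, lying on the station's base plate; a bystander
- tub_a: white capped sample tub, 48 mm across, 62 mm high, standing on the bench (origin: underside); a bystander
- tub_b: a second such tub; a bystander
- dish: clear covered dish, 92 mm across, 16 mm high, on the bench; a bystander
- mouse: black computer mouse, 105 x 60 x 30 mm, on the bench; a bystander
Mind the look-alikes: they are no part of the job. Leave any green or turquoise look-alike of the collar alone.

How it is judged:
On the way, in this order (a step that is already met when the one before it is completed fails the run):
1. the vent plunger is pushed fully down (value of joint vent above 0.0088 m), for 0.1 s.
2. the vent plunger has sprung back up (value of joint vent below 0.002 m), for 0.1 s.
3. the collar has dropped over the pins (z of collar_mid in the frame of port between 0.018 and 0.032 m and horizontal distance between collar_mid and port below 0.004 m and angle between collar_mid's own z axis and vertical below 0.07 rad), for 0.1 s.
At the end, for the whole second after the job is handed in: The collar is down over the pins, flush on the white block (within 1.5 mm), upright and on the port's axis, at rest, and the gripper's fingers are still holding it there against the spring (at least 2 N of contact) while the vent plunger is up (z of collar_mid in the frame of port between 0.018 and 0.0255 m and horizontal distance between collar_mid and port below 0.004 m and angle between collar_mid's own z axis and vertical below 0.07 rad and contact force between the fingers and collar above 2 N and value of joint vent below 0.002 m and linear speed of collar below 0.02 m/s); the arm keeps its last pose, push and grip.
It fails at once if a bystander is moved by more than 30 mm (distance of any of vial, spare_ring, tub_a, tub_b, dish, mouse from where it was at the start of the episode above 0.03 m).
It also fails if it takes over 56 s, if anything falls off the work surface, if the arm or the gripper's body presses on something with over 40 N, if the wrist force passes 120 N, or if a joint passes its speed limit or range.

### The arm

A 6-joint arm with a two-finger parallel gripper is mounted at the origin on the work surface. World frame = base frame: x ahead of the robot, y to its left, z up, the work surface at z = 0. Lengths are in m, angles in rad, forces in N, time in s.
With the tool pointing down it reaches from about 0.325 to 0.75 m from the base axis. Payload 7.6 kg.
Tool frame: the origin (TCP) lies on the mounting face of the last link; the fingertips stand 173 mm ahead of it and the grasp point (between the pads) lies 155 mm ahead of it; z points along the fingers, y is the line along which they close (so a half turn about z gives the same grasp; the last joint's range is limited). The gripper opens to 85 mm and grips with 20 to 120 N. Pads are 22 mm wide; open, the fingers measure 114 mm over their backs; the gripper's body (76 mm by 85 mm) begins 54 mm behind the grasp point. The pads swing forward as they close: fully open they stand 13 mm farther back than shut.
Start: joints at [1.115, 0.052, 1.401, -0, 1.689, -0.07], TCP at [0.198, 0.486, 0.405] pointing down, gripper open.
Joint ranges: [-2.9, 2.9], [-0.91, 2.17], [0.12, 2.37], [-1.06, 4.2], [0.26, 2.73], [-2.93, 2.93]. Speed limits (rad/s): [2.57, 2.57, 3.01, 3.14, 3.14, 3.14].

### API

Orientations are given as a unit quaternion [x, y, z, w].
In Python, from plant import robot, viewer gives the robot as it stands.
- The arm moves only by the tool servo_tool, never from a script. Its arguments are lists of equal length, an entry for each row: "twist": the turn, a rotation vector about the world's x, y, z in degrees, a list of three; "xyz": the shift along the world's x, y, z in m, a list of three; "hand": the finger opening in m, from 0 to 0.0854. In form: {"twist": [[ax, ay, az], ...], "xyz": [[dx, dy, dz], ...], "hand": [hand, ...]}. A call has 1 to 10 rows; each row is the pose to reach, as a shift and turn from the pose commanded when the call began; what a row does not reach only later rows make up. A row lasts 1/10 s, in which the tool goes at most 50 mm and 8.59 degrees, less where a joint would pass 70% of its speed; a pose out of reach is approached as far as the arm can. A call with a gripper value outside its range is refused whole. The fingers move at their own pace and stop on an object; "force" is the grip in N (left out, the last holds). Time passes only in rows, so rows that repeat a pose let the fingers close. It gives the time, the measured TCP pose, the force, the opening and the grip force at its end, in the units of the state.
- robot.get_state(): the state, without advancing time (a new reading comes with each control period).
- viewer.read_camera(name): name is "side" or "top"; returns the picture (480x640x3 uint8, red, green, blue); there is no depth.
- viewer.camera_params(name): a dict with "fx", "fy", "cx", "cy" (pixels), "view" (4x4, takes a point from world to camera coordinates). Camera axes: x right, y up, looking along -z (the intrinsics and any distortion apply to the point x, -y, -z); pixel columns grow to the right and rows downward; lengths in m; the calibration is good to about 2 mm. A picture is of the moment at which its call begins. camera_params takes no time and is no camera call.
- robot.finish_job(): hands the job in; it is judged then, once.
The state is a dict: "t": time; "joints": joint angles; "joint_velocities": joint speeds; "joint_torque": joint torques, N m; "ee_pos": TCP position; "ee_rot": TCP orientation; "ft_force": force on the tool from outside, world axes, zero at the start; "ft_torque": the same for the moment, N m; "finger_gap": finger opening in m; "grasp_force": force on a finger pad.
Only numpy, scipy, OpenCV 4.12 (cv2) and the standard library are available. Lean on these libraries where they do the work, as an engineer would, in place of code of your own. Each camera call takes 0.05 s, during which the arm holds its last target. There are 200 camera calls.

## Working session

There is one attempt and no reset: what is moved stays moved. The work goes in short steps, Python scripts to look and compute and a tool call to move; the robot and the scene stay as the last step left them, time stands still between calls to the robot, and variables do not carry over. Pictures are saved under pics/ and viewed, at most 10 in all, crops included, and the job is handed in when it is done.

Besides the shell and the picture viewer there is one more tool, called as a command line: name --argument value ..., lists and objects as JSON in quotes. servo_tool: Moves the arm, as the interface text tells. Its arguments: {"type":"object","properties":{"twist":{"type":"array"},"xyz":{"type":"array"},"hand":{"type":"array"},"force":{"type":"number"}},"required":["twist","xyz","hand"]}

```bash
mkdir -p pics; ls; python3 - <<'E'
from plant import robot, viewer
import cv2
for n in("side","top"):
    cv2.imwrite(f"pics/{n}0.png",viewer.read_camera(n)[...,::-1]); print(n,viewer.camera_params(n))
print(robot.get_state())
E
```

```text
pics
side {'fx': 445.2166155440514, 'fy': 445.2166155440514, 'cx': 319.4921498588131, 'cy': 240.88741889514895, 'view': array([[ 0.80503517, -0.59285311, -0.02106101, -0.42171093],
       [ 0.43324069,  0.56330375,  0.70355624, -0.30600812],
       [-0.40524176, -0.57551201,  0.71032742, -1.03563161],
       [ 0.        ,  0.        ,  0.        ,  1.        ]])}
top {'fx': 502.3342379929465, 'fy': 502.3342379929465, 'cx': 323.38544187736335, 'cy': 236.2960379073374, 'view': array([[-0.02725216, -0.9992734 , -0.02664568,  0.03414192],
       [ 0.99448587, -0.02980268,  0.10054675, -0.54803877],
       [-0.1012678 , -0.02375863,  0.99457547, -1.046611  ],
       [ 0.        ,  0.        ,  0.        ,  1.        ]])}
{'t': 0.1, 'joints': array([ 1.11471133e+00,  5.27800777e-02,  1.40160889e+00, -8.57516138e-06,
        1.68861354e+00, -7.03056626e-02]), 'joint_velocities': array([-0.00058512, -0.00244407, -0.0013407 , -0.00036552, -0.00028295,
        0.00047703]), 'joint_torque': array([ 1.03390907e-03, -3.82583463e+01, -3.60983992e+01, -9.11389475e-05,
        4.78629110e-03,  3.33550894e-06]), 'ee_pos': array([0.19751959, 0.48640128, 0.4039604 ]), 'ee_rot': array([ 1.91696212e-01,  9.81454057e-01, -6.81760564e-04, -1.79287523e-04]), 'ft_force': array([ 0.45872633, -0.63978052,  0.04054928]), 'ft_torque': array([ 0.01092787, -0.0263091 , -0.00216012]), 'grasp_force': 0.0, 'finger_gap': 0.08555970162642147}
```

View pics/side0.png

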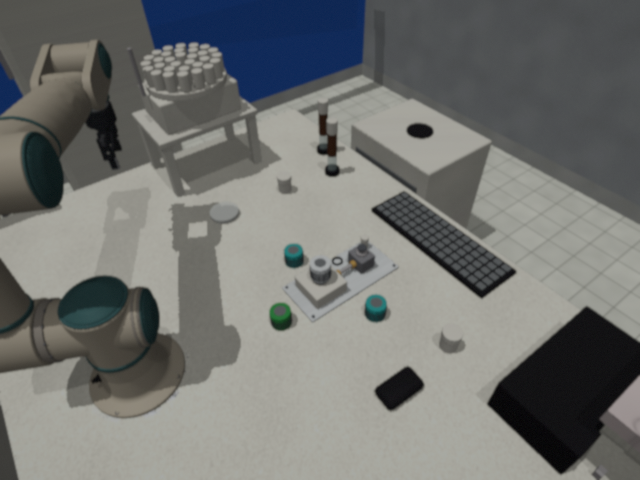

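View pics/top0.png

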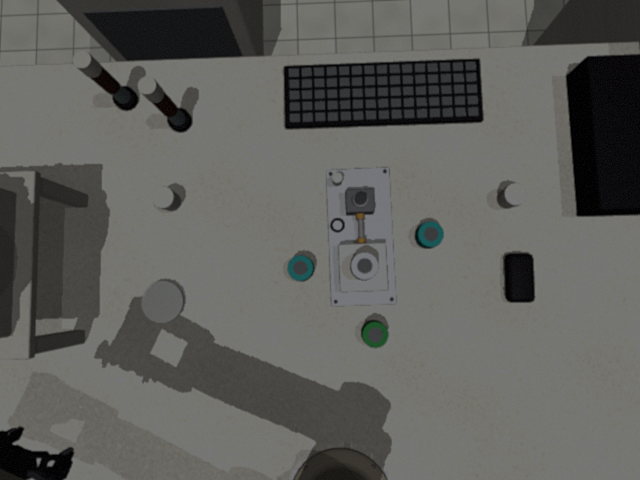

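Collar candidates in the top view are the grey one at (364,265) on the white block, teal at (301,267) and (430,234), and green at (375,334). Only the grey one fits, because it sits on the white block of the station. The vent cap is at about (361,199), with the vial at (337,178) and the ring at (337,225). I'll confirm in an enlarged crop.

```bash
cat > h.py <<'E'
import numpy as np, cv2
from plant import robot, viewer
def ray(n,u,v):
    c=viewer.camera_params(n);V=c["view"];R=V[:3,:3]
    d=R.T@np.array([(u-c["cx"])/c["fx"],-(v-c["cy"])/c["fy"],-1.]);return -R.T@V[:3,3],d
def plane(n,u,v,z):
    o,d=ray(n,u,v);return o+d*(z-o[2])/d[2]
def proj(n,p):
    c=viewer.camera_params(n);q=c["view"][:3,:3]@np.array(p)+c["view"][:3,3]
    return c["cx"]+c["fx"]*q[0]/-q[2],c["cy"]-c["fy"]*q[1]/-q[2]
def tri(u1,u2):
    (o,d),(p,e)=ray("top",*u1),ray("side",*u2)
    s=np.linalg.lstsq(np.c_[d,-e],p-o,rcond=None)[0];a,b=o+s[0]*d,p+s[1]*e
    return (a+b)/2,np.linalg.norm(a-b)
E
python3 - <<'E'
from h import *
t=cv2.imread("pics/top0.png");s=cv2.imread("pics/side0.png")
a=cv2.resize(t[160:310,310:410],None,fx=4,fy=4,interpolation=cv2.INTER_CUBIC)
b=cv2.resize(s[230:320,280:400],(400,300),interpolation=cv2.INTER_CUBIC)
b=cv2.copyMakeBorder(b,0,300,0,0,cv2.BORDER_CONSTANT)
cv2.imwrite("pics/crop.png",cv2.convertScaleAbs(np.hstack([a,b]),alpha=1.4))
for n,u,v,z in[("collar",364,265,.112),("vent",361,199,.08)]+[("corner",u,v,.008) for u,v in[(328,168),(388,167),(395,304),(331,305)]]: print(n,plane("top",u,v,z))
g=cv2.cvtColor(t,cv2.COLOR_BGR2GRAY)
print(g[180:216:2,340:382:2]);print(g[246:286:2,342:388:2])
E
```

```text
collar [ 0.48145906 -0.06144581  0.112     ]
vent [ 0.61789388 -0.06186088  0.08      ]
corner [0.7021379  0.00460182 0.008     ]
corner [ 0.6999322  -0.12756671  0.008     ]
corner [ 0.40051659 -0.13049557  0.008     ]
corner [0.40200269 0.00661435 0.008     ]
[[112  89 120 119 118 119 119 119 116 118 118 117 117 119 119 119 118 119
  119 117 118]
 [ 58 110 119 118 118 118 117 118 117 117 117 117 115 119 119 118 119 117
  118 120 119]
 [ 75 116 119 118 118 118 120 117 117 119 118 119 119 119 119 118 119 119
  119 117 119]
 [117 118 118 118 109 109 108 109 108 109 107 102  81  82 105 108 108 119
  119 119 120]
 [117 117 120 105  65  67  66  69  68  67  67  69  60  58  56  56  62  89
  120 118 118]
 [120 119 115  63  58  60  62  61  62  62  57  58  65  61  63  62  63  86
  121 119 119]
 [115 114 105  53  64  64  64  65  59  43  34  41  38  56  65  65  65  89
  118 118 119]
 [102 104  96  51  64  64  63  63  42  40  39  36  36  46  66  65  61  79
  120 119 119]
 [101 106  98  54  62  64  59  64  38  39  40  43  40  49  65  65  64  81
  120 117 118]
 [104 105  99  55  65  62  55  55  39
[... 2005 characters left out ...]
115 119 117 119 105]
 [113 107 108 107 102  75 120 119 119 104  81  68  71  97 115 118 119 112
  115 119 120 119 110]
 [117 108 107 108 108  81  97 118 121 119 117 117 118 119 119 119 111 115
  118 120 118 119 109]
 [119 115 110 108 108 107  80  96 119 120 119 118 118 119 119 112 114 117
  117 119 117 118 110]
 [120 118 116 110 107 109 108  81  72  98 109 115 110 107  98 114 117 118
  118 119 117 118 112]
 [120 119 118 119 118 115 117 118 113 109  88  93  93 114 120 117 118 119
  117 119 116 119 116]
 [119 118 117 120 117 117 117 118 117 118 121 121 119 119 118 120 116 117
  119 117 117 118 116]
 [117 119 119 118 118 117 117 119 118 119 119 116 117 119 118 117 118 118
  119 118 118 118 114]]
```

View pics/crop.png

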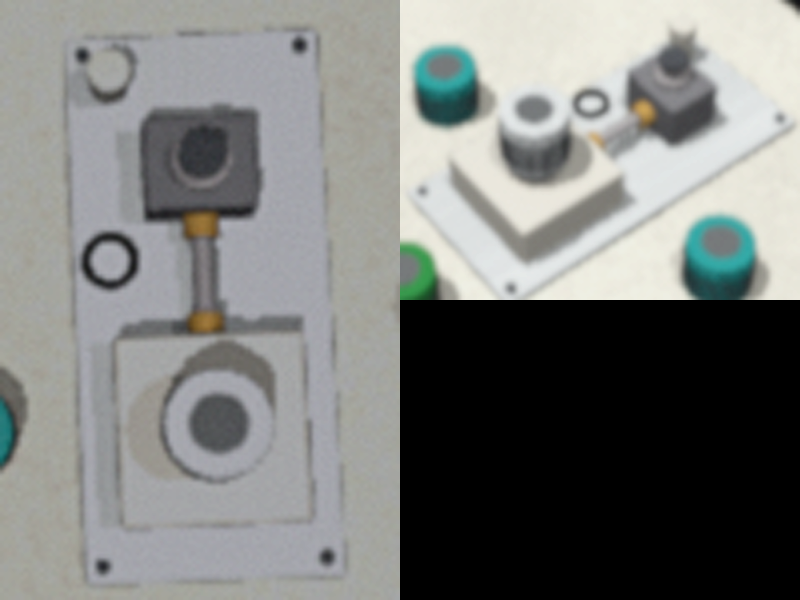

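The crop shows the grey collar on the white block with its disc at top-view (364.2,265.5), and the vent cap at (360.4,197.6). The block and bare-metal colour confirm the right collar. Collar is at about (0.481,-0.062), vent at about (0.621,-0.061), 140 mm apart as specified, with station yaw near 0.

servo_tool --twist '[[0,0,0],[0,0,0],[0,0,0],[0,0,0],[0,0,0],[0,0,0],[0,0,0],[0,0,0],[0,0,0],[0,0,0]]' --xyz '[[0.02,-0.025,0],[0.05,-0.06,0],[0.08,-0.1,0],[0.11,-0.14,0],[0.14,-0.18,0],[0.17,-0.22,0],[0.2,-0.26,0],[0.23,-0.3,-0.01],[0.26,-0.34,-0.02],[0.29,-0.38,-0.03]]' --hand '[0,0,0,0,0,0,0,0,0,0]'

```text
t: 1.1
ee_pos: [0.4866, 0.1068, 0.3747]
ee_rot: [0.192, 0.981, 0.0, -0.0]
ft_force: [-0.4, 1.3, 0.0]
finger_gap: -0.0001
grasp_force: 0.0
```

```bash
python3 - <<'E'
from h import *
s=robot.get_state();print(s["t"],s["ee_pos"],s["ee_rot"],s["joints"],s["finger_gap"])
print(tri((364.2,265.5),(319.9,262.4)),tri((360.4,197.6),(362.5,248.6)))
E
```

```text
1.1 [0.4865536  0.10682889 0.37474278] [ 1.91768605e-01  9.81440160e-01  1.07486758e-04 -4.69354425e-05] [ 1.41939596e-01 -1.33830772e-02  1.52671411e+00  2.34270268e-04
  1.62827961e+00 -1.04291551e+00] -9.212281702595642e-05
(array([ 0.48118629, -0.062242  ,  0.11171636]), np.float64(0.001639750209386398)) (array([ 0.62332513, -0.06174624,  0.07068398]), np.float64(0.0019338435926387187))
```

servo_tool --twist '[[0,0,0],[0,0,0],[0,0,0],[0,0,0],[0,0,0],[0,0,0],[0,0,0],[0,0,0],[0,0,0]]' --xyz '[[0.027,-0.034,0],[0.054,-0.068,0],[0.08,-0.1,0],[0.107,-0.134,0],[0.134,-0.168,-0.02],[0.134,-0.168,-0.05],[0.134,-0.168,-0.08],[0.134,-0.168,-0.107],[0.134,-0.168,-0.107]]' --hand '[0,0,0,0,0,0,0,0,0]'

```text
t: 2.0
ee_pos: [0.6187, -0.0592, 0.2628]
ee_rot: [0.192, 0.981, -0.0, -0.005]
ft_force: [-0.6, -0.8, 0.1]
finger_gap: 0.0001
grasp_force: 0.0
```

```bash
python3 - <<'E'
from h import *
a=viewer.read_camera("side")[...,::-1][200:290,300:420];b=viewer.read_camera("top")[...,::-1][160:310,310:410]
a=cv2.resize(a,(480,360),interpolation=cv2.INTER_CUBIC);b=cv2.resize(b,(240,360),interpolation=cv2.INTER_CUBIC)
cv2.imwrite("pics/v1.png",np.hstack([a,b]))
E
```

```text
(no output)
```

View pics/v1.png

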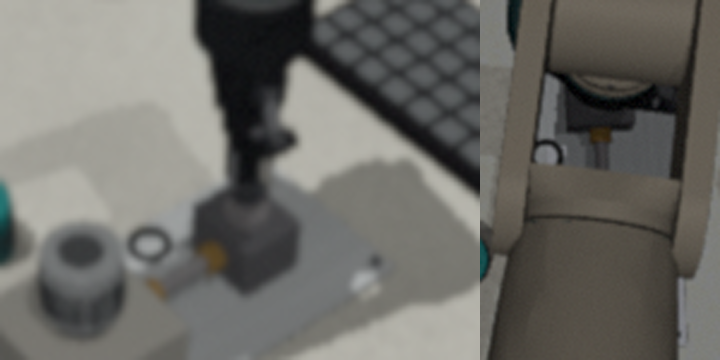

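The fingertips, at side-crop (245,185), stand just over the vent cap. Pressing now.

servo_tool --twist '[[0,0,0],[0,0,0],[0,0,0],[0,0,0],[0,0,0],[0,0,0],[0,0,0]]' --xyz '[[0.002,-0.002,-0.005],[0.002,-0.002,-0.01],[0.002,-0.002,-0.014],[0.002,-0.002,-0.018],[0.002,-0.002,-0.022],[0.002,-0.002,-0.024],[0.002,-0.002,-0.024]]' --hand '[0,0,0,0,0,0,0]'

```text
t: 2.8
ee_pos: [0.6219, -0.0613, 0.2451]
ee_rot: [0.192, 0.981, 0.0, 0.001]
ft_force: [-2.5, -0.3, 7.0]
finger_gap: 0.0001
grasp_force: 3.4
```

servo_tool --twist '[[0,0,0],[0,0,0],[0,0,0],[0,0,0],[0,0,0]]' --xyz '[[0,0,-0.002],[0,0,-0.003],[0,0,-0.004],[0,0,-0.004],[0,0,-0.004]]' --hand '[0,0,0,0,0]'

```text
t: 3.3
ee_pos: [0.6219, -0.0612, 0.2433]
ee_rot: [0.192, 0.981, -0.0, 0.001]
ft_force: [-8.6, 1.0, 16.8]
finger_gap: -0.0003
grasp_force: 8.1
```

Force well above the 8 N spring limit means the plunger is at its stop. Retracting, opening and going over the collar.

servo_tool --twist '[[0,0,0],[0,0,0],[0,0,0],[0,0,0],[0,0,0],[0,0,0],[0,0,0],[0,0,0],[0,0,0],[0,0,0]]' --xyz '[[0,0,0.015],[0,0,0.04],[0,0,0.075],[-0.02,0,0.085],[-0.05,0,0.085],[-0.08,0,0.085],[-0.11,0,0.085],[-0.141,0,0.085],[-0.141,0,0.085],[-0.141,0,0.085]]' --hand '[0,0,0,0.04,0.0854,0.0854,0.0854,0.0854,0.0854,0.0854]'

```text
t: 4.3
ee_pos: [0.4807, -0.0613, 0.3257]
ee_rot: [0.192, 0.981, 0.0, 0.001]
ft_force: [0.5, 0.1, -1.4]
finger_gap: 0.0859
grasp_force: 0.0
```

```bash
python3 - <<'E'
from h import *
a=viewer.read_camera("side")[...,::-1][190:310,270:430]
cv2.imwrite("pics/v2.png",cv2.resize(a,(640,480),interpolation=cv2.INTER_CUBIC))
s=robot.get_state();print(s["ee_pos"],s["joints"],s["finger_gap"])
E
```

```text
[ 0.48114752 -0.06126166  0.32568375] [-2.02829282e-01 -2.23825472e-02  1.63433951e+00  1.61073599e-04
  1.52846000e+00 -1.38775533e+00] 0.0853503688498562
```

View pics/v2.png

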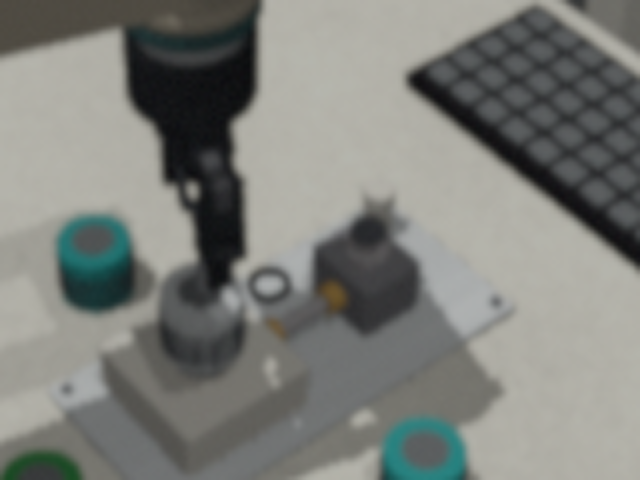

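The vent cap is back up, at crop (370,235), and the open gripper is above the collar. Descending and gripping.

servo_tool --twist '[[0,0,0],[0,0,0],[0,0,0],[0,0,0],[0,0,0],[0,0,0],[0,0,0],[0,0,0],[0,0,0],[0,0,0]]' --xyz '[[0,-0.001,-0.02],[0,-0.001,-0.04],[0,-0.001,-0.06],[0,-0.001,-0.077],[0,-0.001,-0.077],[0,-0.001,-0.077],[0,-0.001,-0.077],[0,-0.001,-0.077],[0,-0.001,-0.077],[0,-0.001,-0.077]]' --hand '[0.0854,0.0854,0.0854,0.0854,0.0854,0.065,0.055,0.05,0.045,0.045]' --force 25

```text
t: 5.35
ee_pos: [0.4813, -0.0623, 0.2496]
ee_rot: [0.192, 0.981, 0.0, 0.002]
ft_force: [1.6, 0.6, 6.1]
finger_gap: 0.0537
grasp_force: 28.6
```

Gripped at 53.7 mm with a light downward push. Turning clockwise.

servo_tool --twist '[[0,0,-4],[0,0,-9],[0,0,-14],[0,0,-19],[0,0,-24],[0,0,-28],[0,0,-30],[0,0,-30]]' --xyz '[[0,0,0],[0,0,0],[0,0,0],[0,0,0],[0,0,0],[0,0,0],[0,0,0],[0,0,0]]' --hand '[0.045,0.045,0.045,0.045,0.045,0.045,0.045,0.045]'

```text
t: 6.15
ee_pos: [0.481, -0.0623, 0.2493]
ee_rot: [0.44, 0.898, 0.0, 0.001]
ft_force: [-1.1, 0.3, 5.1]
finger_gap: 0.0534
grasp_force: 28.7
```

servo_tool --twist '[[0,0,-3],[0,0,-6],[0,0,-6]]' --xyz '[[0,0,-0.001],[0,0,-0.002],[0,0,-0.002]]' --hand '[0.045,0.045,0.045]'

```text
t: 6.45
ee_pos: [0.4811, -0.062, 0.2467]
ee_rot: [0.486, 0.874, 0.001, 0.001]
ft_force: [6.8, 3.5, -0.9]
finger_gap: 0.0534
grasp_force: 28.1
```

The push force vanished and z fell, so the keyways likely met. I'll turn slightly more and push to sink.

servo_tool --twist '[[0,0,-2],[0,0,-4],[0,0,-4],[0,0,-4],[0,0,-4]]' --xyz '[[0,0,-0.001],[0,0,-0.003],[0,0,-0.005],[0,0,-0.006],[0,0,-0.006]]' --hand '[0.045,0.045,0.045,0.045,0.045]'

```text
t: 6.95
ee_pos: [0.4807, -0.0622, 0.2403]
ee_rot: [0.515, 0.857, 0.0, -0.0]
ft_force: [-0.4, 1.5, 2.8]
finger_gap: 0.0531
grasp_force: 28.5
```

It sank about 9 mm at low force, into the sprung range. Increasing the grip and pushing home.

servo_tool --twist '[[0,0,0],[0,0,0],[0,0,0],[0,0,0],[0,0,0],[0,0,0],[0,0,0],[0,0,0]]' --xyz '[[0,0,0],[0,0,-0.001],[0,0,-0.003],[0,0,-0.005],[0,0,-0.007],[0,0,-0.008],[0,0,-0.008],[0,0,-0.008]]' --hand '[0.045,0.045,0.045,0.045,0.045,0.045,0.045,0.045]' --force 60

```text
t: 7.75
ee_pos: [0.4809, -0.0621, 0.236]
ee_rot: [0.516, 0.857, 0.0, 0.0]
ft_force: [-16.8, 6.3, 30.9]
finger_gap: 0.0531
grasp_force: 66.6
```

```bash
python3 - <<'E'
from h import *
a=viewer.read_camera("side")[...,::-1][210:310,270:400]
cv2.imwrite("pics/v3.png",cv2.resize(a,(780,600),interpolation=cv2.INTER_CUBIC))
s=robot.get_state();print(s["t"],s["ee_pos"],s["ft_force"],s["grasp_force"])
E
```

```text
7.8 [ 0.4809128  -0.06211897  0.23592267] [-16.64842974   5.92035475  30.72256971] 66.57085081329569
```

View pics/v3.png

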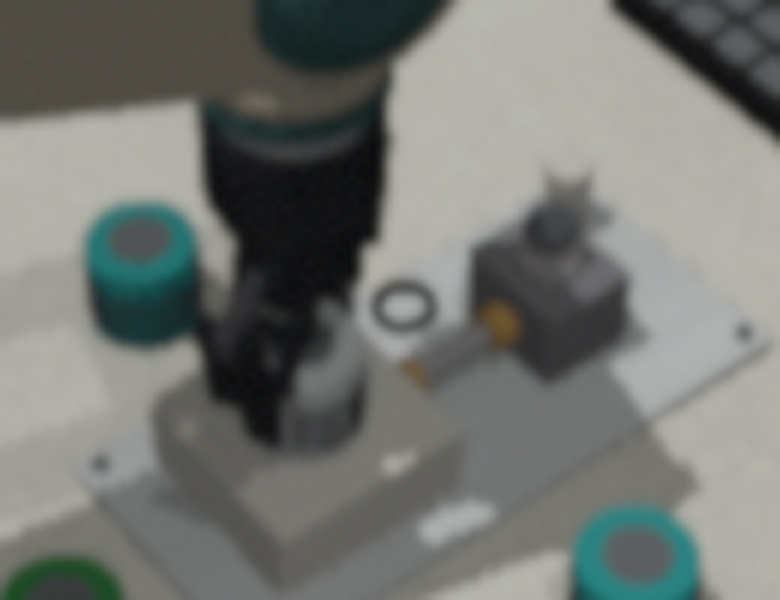

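The collar rim sits on the block at crop (310,450), and the vent is up. 31 N at standstill indicates a hard stop. I'll ease the overpush and check that it stays put.

servo_tool --twist '[[0,0,0],[0,0,0],[0,0,0],[0,0,0],[0,0,0]]' --xyz '[[0,0,0.001],[-0.001,0,0.001],[-0.001,0,0.0015],[-0.001,0,0.0015],[-0.001,0,0.0015]]' --hand '[0.045,0.045,0.045,0.045,0.045]'

```text
t: 8.3
ee_pos: [0.4804, -0.0622, 0.2361]
ee_rot: [0.516, 0.857, 0.001, 0.001]
ft_force: [-3.7, 3.5, 15.4]
finger_gap: 0.0529
grasp_force: 64.7
```

```bash
python3 - <<'E'
from h import *
s=robot.get_state();print(s["t"],s["ee_pos"],s["ft_force"],s["ft_torque"],s["grasp_force"])
E
```

```text
8.3 [ 0.48041504 -0.06217551  0.23607214] [-3.69161266  3.54021319 15.40926566] [ 0.44596875  0.82537196 -0.04645084] 64.6762117696926
```

```bash
python3 -c "
from plant import robot
print(robot.finish_job())"
```

```text
the job is handed in; nothing more can be done
None
```

The job is handed in, with no verdict returned: by the force readings the vent plunger reached its stop and it looked back up in the camera; the collar was turned about 40° clockwise, dropped over the pins, and is held against a hard stop with about 15 N push and 65 N grip.

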